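Sort the smith's bench: hammer heads, handles and a collar into their trays

ROBOT

A 6-joint arm with a two-finger parallel gripper is mounted at the origin on the work surface. World frame = base frame: x ahead of the robot, y to its left, z up, the work surface at z = 0. Lengths are in mm, angles in rad, forces in N, time in s.
With the tool pointing down it reaches from about 275 to 825 mm from the base axis. Payload 4.9 kg.
Tool frame: the origin (TCP) lies at the very end of the fingers, on their centre line; the grasp point (between the pads) lies robot.pinch_z behind it (robot.pinch_z is the distance from the TCP to the grasp point, in mm); z points along the fingers, y is the line along which they close (so a half turn about z gives the same grasp; the last joint's range is limited). The gripper opens to 85 mm and grips with 20 to 120 N. Pads are 22 mm wide; open, the fingers measure 114 mm over their backs; the gripper's body (76 mm by 85 mm) begins 54 mm behind the grasp point. The pads swing forward as they close: fully open they stand 13 mm farther back than shut.
Start: joints at [1.006, 0.326, -0.193, 1.052, 0, 1.437], TCP at [229.676, 499.768, 231.281] pointing down, gripper open.
Joint ranges: [-2.65, 2.65], [-0.97, 1.79], [-1.3, 1.35], [-1.93, 2.1], [-1.47, 1.37], [-3.14, 3.14]. Speed limits (rad/s): [2.57, 2.57, 3.14, 3.14, 3.14, 3.14].

INTERFACE

Orientations are given as a unit quaternion [x, y, z, w].
In Python, from cell import robot, read_camera, calibration gives the robot as it stands.
- The arm moves only by the tool arm_command, never from a script. Its argument "increments" is a list of rows, each a list of 5 numbers: the closure, from -1 (fully open) to 1 (shut), so that 0 is half open, then the shift along the tool's x, y, z scaled (see below), then the turn about the tool's z scaled (see below). A call has 1 to 8 rows; each row shifts and turns the commanded pose from where the row before left it, along the tool's axes as they then stand; what a row does not reach is not made up. The controller multiplies each number of a shift by 0.75 m and each number of a turn by 45 degrees. A row lasts 1/10 s, in which the tool goes at most 50 mm and 8.59 degrees, less where a joint would pass 70% of its speed; a pose out of reach is approached as far as the arm can. A call with a number of a shift or a turn outside -1 to 1 is refused whole. A call with a gripper value outside its range is refused whole. The fingers move at their own pace and stop on an object; "squeeze" is the grip in N (left out, the last holds). Time passes only in rows, so rows that do not move let the fingers close. It gives the time, the measured TCP pose, the force, the opening and the grip force at its end, in the units of the state.
- robot.observe(): the state, without advancing time (a new reading comes with each control period).
- read_camera(name): name is "scene" or "top" or "wrist"; returns the picture (420x560x3 uint8, blue, green, red); there is no depth.
- calibration(name): a dict with "intrinsics" (3x3 intrinsics, pixels), "T" (4x4, takes a point from camera to world coordinates); the wrist camera has in their place "hand_eye" (4x4, takes a point from camera to tool coordinates, whose origin is the TCP and whose axes are the flange's). Camera axes: x right, y up, looking along -z (the intrinsics and any distortion apply to the point x, -y, -z); pixel columns grow to the right and rows downward; lengths in mm; the calibration is good to about 2 mm. A picture is of the moment at which its call begins: read the wrist's pose just before it. calibration takes no time and is no camera call.
- robot.close_job(): hands the job in; it is judged then, once.
The state is a dict: "time_s": time; "joint_pos": joint angles; "joint_velocities": joint speeds; "tau": joint torques, N m; "tool_pos": TCP position; "ee_rot": TCP orientation; "force": force on the tool from outside, world axes, zero at the start; "moment": the same for the moment, N m; "finger_gap": finger opening in mm; "finger_force": force on a finger pad.
Only numpy, scipy, OpenCV 4.12 (cv2) and the standard library are available. Lean on these libraries where they do the work, as an engineer would, in place of code of your own. Each camera call takes 0.05 s, during which the arm holds its last target. There are 200 camera calls.

TASK

Clear the smith's bench by kind: put both hammer heads into the red tray, both wooden handles into the yellow tray and the brass collar into the blue tray. Each piece must end lying flat on the floor of its tray with the same side up as you found it, not on top of another piece or propped on a tray wall. Leave the complete hammer and the amber jar where they are.

Things in the scene. Friction and masses are not known exactly. Their poses are not given: they have to be found in the camera images.
- head_bright: Bright bare-steel hammer head without a shaft, lying with its eye facing up: 96 mm long along its x (-49 to +46), 28 mm wide along y and 28 mm high at the square middle block (36 mm long, centred on the origin, a shallow black oblong on top marks the eye), round striking face to +x, wedge-shaped peen to -x; about 0.3 kg. Origin: centre of the middle block's underside; z up as it lies. Grip it across y over the middle block.
- head_black: Black forged hammer head without a shaft, lying with its eye facing up: 96 mm long along its x (-49 to +46), 28 mm wide along y and 28 mm high at the square middle block (36 mm long, centred on the origin, a shallow black oblong on top marks the eye), round striking face to +x, wedge-shaped peen to -x; about 0.3 kg. Origin: centre of the middle block's underside; z up as it lies. Grip it across y over the middle block.
- handle_pale: Pale wooden billhook handle with flat sides, lying flat: 120 mm long along its x (-60 to +60), 24 mm high, 30 mm wide along y over its middle (x from -34 to +42), 36 mm wide at the butt end (-x), a 23 mm thick steel ferrule 20 mm long at the +x end; about 0.1 kg. Origin: middle of its length, at the underside; z up as it lies. Grip it across y at the middle.
- handle_dark: Dark brown wooden billhook handle with flat sides, lying flat: 120 mm long along its x (-60 to +60), 24 mm high, 30 mm wide along y over its middle (x from -34 to +42), 36 mm wide at the butt end (-x), a 23 mm thick steel ferrule 20 mm long at the +x end; about 0.1 kg. Origin: middle of its length, at the underside; z up as it lies. Grip it across y at the middle.
- collar: Brass collar, a plain ring standing on its flat end: 48 mm outside diameter, 34 mm bore, 24 mm high, about 0.12 kg. Origin: on its axis at the underside; z up along the axis. Grip it across the outside in any direction.
- tray_red: Red enamelled sheet-steel tray, open on top, fixed to the bench: outside 160 (its x) x 175 (its y) x 25 mm high, walls and floor 5 mm thick, so inside 150 x 165 mm and 20 mm deep. Origin: centre of its underside, on the bench top (z = 0), so the inner floor is 5 mm above it; z up. The three trays differ only in colour and may stand in any order. Place for the two hammer heads.
- tray_yellow: Yellow enamelled sheet-steel tray, open on top, fixed to the bench: outside 160 (its x) x 175 (its y) x 25 mm high, walls and floor 5 mm thick, so inside 150 x 165 mm and 20 mm deep. Origin: centre of its underside, on the bench top (z = 0), so the inner floor is 5 mm above it; z up. The three trays differ only in colour and may stand in any order. Place for the two wooden handles.
- tray_blue: Blue enamelled sheet-steel tray, open on top, fixed to the bench: outside 160 (its x) x 175 (its y) x 25 mm high, walls and floor 5 mm thick, so inside 150 x 165 mm and 20 mm deep. Origin: centre of its underside, on the bench top (z = 0), so the inner floor is 5 mm above it; z up. The three trays differ only in colour and may stand in any order. Place for the brass collar.
- hammer: Bystander: a complete hammer with its shaft, 260 mm long with a pale wooden shaft along its x and a steel head at +x, lying on the bench to the robot's right of the work; origin at mid-length on the bench. Leave it alone.
- jar: Bystander: amber glass jar with a black lid, 70 mm diameter, 90 mm high, standing on the bench to the robot's left of the work. Origin: centre of its underside. Leave it alone.

How it is judged (in metres and radians):
At the end, for the whole second after the job is handed in: Heads in red, handles in yellow, collar in blue tray: each origin inside the inner walls and at most 5 mm above the tray's inner floor, z axis within 0.15 rad of vertical (same side up), released and at rest (under 0.02 m/s, 0.2 rad/s) (x of head_bright in the frame of tray_red between -0.073 and 0.073 m and y of head_bright in the frame of tray_red between -0.081 and 0.081 m and z of head_bright in the frame of tray_red between 0.001 and 0.01 m and angle between each of head_bright, head_black, handle_pale, handle_dark, collar's own z axis and vertical below 0.15 rad and linear speed of each of head_bright, head_black, handle_pale, handle_dark, collar below 0.02 m/s and angular speed of each of head_bright, head_black, handle_pale, handle_dark, collar below 0.2 rad/s and x of head_black in the frame of tray_red between -0.073 and 0.073 m and y of head_black in the frame of tray_red between -0.081 and 0.081 m and z of head_black in the frame of tray_red between 0.001 and 0.01 m and x of handle_pale in the frame of tray_yellow between -0.073 and 0.073 m and y of handle_pale in the frame of tray_yellow between -0.081 and 0.081 m and z of handle_pale in the frame of tray_yellow between 0.001 and 0.01 m and x of handle_dark in the frame of tray_yellow between -0.073 and 0.073 m and y of handle_dark in the frame of tray_yellow between -0.081 and 0.081 m and z of handle_dark in the frame of tray_yellow between 0.001 and 0.01 m and x of collar in the frame of tray_blue between -0.073 and 0.073 m and y of collar in the frame of tray_blue between -0.081 and 0.081 m and z of collar in the frame of tray_blue between 0.001 and 0.01 m); the robot touches nothing.
It fails at once if the complete hammer or the amber jar is moved by more than 20 mm (distance of any of hammer, jar from where it was at the start of the episode above 0.02 m).
It also fails if it takes over 120 s, if anything falls off the work surface, if the arm or the gripper's body presses on something with over 40 N, if the wrist force passes 120 N, or if a joint passes its speed limit or range.

## Working session

There is one attempt and no reset: what is moved stays moved. The work goes in short steps, Python scripts to look and compute and a tool call to move; the robot and the scene stay as the last step left them, time stands still between calls to the robot, and variables do not carry over. Pictures are saved under pics/ and viewed, at most 14 in all, crops included, and the job is handed in when it is done.

Besides the shell and the picture viewer there is one more tool, called after "Call:" by a JSON object that holds its "op" and its "data", one argument or row to a line. arm_command: Moves the arm, as the interface text tells. Shifts and turns lie within -1 to 1; 1 stands for 0.75 m of shift or 45 degrees of turn. Its arguments: {"type":"object","properties":{"increments":{"type":"array","items":{"type":"array","items":{"type":"number"}}},"squeeze":{"type":"number"}},"required":["increments"]}

```bash
mkdir -p pics
python3 - <<'E'
from cell import robot, read_camera, calibration
import cv2
for n in ("top","scene"):
    cv2.imwrite(f"pics/{n}0.png",read_camera(n)); c=calibration(n); print(n,c)
print(calibration("wrist"),robot.pinch_z); s=robot.observe(); print(s)
E
```

```text
top {'intrinsics': array([[523.85130108,   0.        , 281.00343144],
       [  0.        , 523.85130108, 217.3180834 ],
       [  0.        ,   0.        ,   1.        ]]), 'T': array([[-9.46645525e-03,  9.88189190e-01, -1.52946103e-01,
         2.53179347e+02],
       [-9.99797606e-01, -1.20689317e-02, -1.60961834e-02,
        -3.47652437e+01],
       [-1.77519705e-02,  1.52762774e-01,  9.88103437e-01,
         1.54223338e+03],
       [ 0.00000000e+00,  0.00000000e+00,  0.00000000e+00,
         1.00000000e+00]])}
scene {'intrinsics': array([[400.59294472,   0.        , 284.52242508],
       [  0.        , 400.59294472, 208.99752146],
       [  0.        ,   0.        ,   1.        ]]), 'T': array([[-8.72809863e-01, -3.51432188e-01,  3.38671463e-01,
         8.32304618e+02],
       [ 4.88027497e-01, -6.20376100e-01,  6.13972847e-01,
         5.72241626e+02],
       [-5.66613948e-03,  7.01162543e-01,  7.12978950e-01,
         7.28935956e+02],
       [ 0.00000000e+00,  0.00000000e+00,  0.00000000e+00,
         1.00000000e+00]])}
{'intrinsics': array([[353.94270005,   0.        , 275.5
[... 491 characters left out ...]
me_s': 0.1, 'joint_pos': array([ 1.00578113e+00,  3.26886776e-01, -1.93527335e-01,  1.05198786e+00,
       -1.76333857e-05,  1.43657571e+00]), 'joint_velocities': array([ 0.00069401, -0.0018782 ,  0.00091374, -0.00097493, -0.00160784,
       -0.00058307]), 'tau': array([ 4.22211770e-04, -4.44238579e+01,  2.63039070e+01,  7.89936661e-03,
       -1.75292676e-04, -5.69498923e-06]), 'tool_pos': array([229.3881876 , 499.28487506, 230.55437706]), 'ee_rot': array([ 2.13735482e-01,  9.76891242e-01, -7.57275891e-04, -2.66715006e-04]), 'force': array([-0.20452929, -0.43530676,  0.27328968]), 'moment': array([-0.00429818,  0.03620232, -0.00654255]), 'finger_force': 0.0, 'finger_gap': 85.51464922929134}
```

View pics/top0.png

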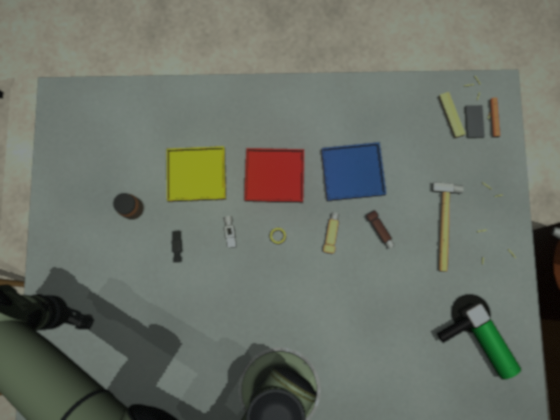

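View pics/scene0.png

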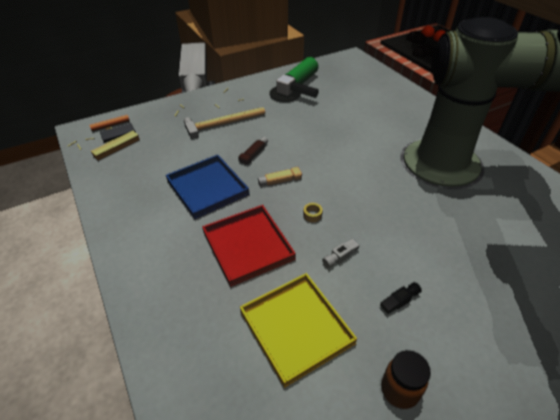

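The top picture shows the trays at (196,175) yellow, (275,175) red and (353,171) blue. The pieces are at (177,245) black head, (230,231) bright head, (278,236) collar, (331,232) pale handle and (379,228) dark handle. The jar is at (128,206) and the hammer at (444,225). The scene view agrees.

```bash
cat > h.py <<'E'
import numpy as np, cv2
from cell import robot, read_camera, calibration
from scipy.spatial.transform import Rotation as R
def cam(n, s=None):
    c=calibration(n)
    if n!="wrist": return c["intrinsics"],c["T"]
    T=np.eye(4); T[:3,:3]=R.from_quat(s["ee_rot"]).as_matrix(); T[:3,3]=s["tool_pos"]
    return c["intrinsics"],T@c["hand_eye"]
def ray(px,z,K,T):
    p=np.atleast_2d(px).astype(float)
    d=np.c_[(p[:,0]-K[0,2])/K[0,0],-(p[:,1]-K[1,2])/K[1,1],-np.ones(len(p))]@T[:3,:3].T
    return T[:3,3]+d*((z-T[2,3])/d[:,2])[:,None]
def rect(cnt,z,K,T):
    w=ray(cnt.reshape(-1,2),z,K,T)[:,:2].astype(np.float32)
    c,(a,b),_=r=cv2.minAreaRect(w); bx=cv2.boxPoints(r); e=[bx[1]-bx[0],bx[2]-bx[1]]
    e=max(e,key=np.linalg.norm); return np.round(c),round(max(a,b)),round(min(a,b)),round(np.degrees(np.arctan2(e[1],e[0]))%180,1)
def state():
    s=robot.observe(); M=R.from_quat(s["ee_rot"]).as_matrix()
    print("t",round(s["time_s"],2),"tcp",np.round(s["tool_pos"],1),"ydir",round(np.degrees(np.arctan2(M[1,1],M[0,1])),1),"tilt",np.round(M[:2,2],3),"j",np.round(s["joint_pos"],2))
    return s
E
python3 - <<'E'
from h import *
im=cv2.imread("pics/top0.png"); K,T=cam("top")
lab=cv2.cvtColor(im,cv2.COLOR_BGR2LAB).astype(int); bg=np.median(lab[150:260,100:420].reshape(-1,3),0); print(bg)
d=np.linalg.norm(lab-bg,axis=2)
for n,(u,v),r,z,th in [("yel",(196,175),36,25,35),("red",(275,175),36,25,35),("blue",(353,171),36,25,35),("black",(177,245),21,14,45),("bright",(230,231),21,14,20),("collar",(278,236),14,24,18),("pale",(331,232),22,12,18),("dark",(379,228),22,12,25),("jar",(128,206),20,45,30),("hammer",(444,225),48,10,25)]:
    m=np.zeros(d.shape,np.uint8); m[v-r:v+r,u-r:u+r]=(d[v-r:v+r,u-r:u+r]>th)*255
    c=max(cv2.findContours(m,0,2)[0],key=cv2.contourArea); print(n,*rect(c,z,K,T))
state()
# close crop picture for thresholds
E
```

```text
[130. 123. 131.]
yel [623. 243.] 170 158 91.7
red [616.  11.] 175 164 89.1
blue [ 624. -223.] 180 164 95.1
black [408. 297.] 89 29 1.3
bright [420. 139.] 21 15 0.3
collar [435.   2.] 47 44 89.4
pale [ 442. -152.] 119 39 171.8
dark [ 453. -299.] 119 42 31.7
jar [525. 437.] 96 69 62.9
hammer [ 458. -483.] 261 52 1.9
t 0.1 tcp [229.4 499.3 230.6] ydir 65.3 tilt [-0.001 -0.001] j [ 1.01  0.33 -0.19  1.05 -0.    1.44]
```

Call:
{"op": "arm_command", "data": {
  "increments": [
    [-1,0,0,-0.044,-0.183],
    [-1,0,0,-0.044,-0.183],
    [-1,0,0,-0.044,-0.183],
    [-1,-0.024,-0.056,0,0],
    [-1,-0.024,-0.056,0,0],
    [-1,-0.024,-0.056,0,0],
    [-1,-0.024,-0.056,0,0],
    [-1,-0.024,-0.056,0,0]
  ]
}}

```text
time_s: 0.9
tool_pos: [319.8, 288.1, 330.0]
ee_rot: [-0.001, 1.0, -0.0, -0.0]
force: [1.8, 0.6, 0.4]
finger_gap: 85.3
finger_force: 0.0
```

Call:
{"op": "arm_command", "data": {
  "increments": [
    [-1,-0.024,-0.056,0,0],
    [-1,-0.024,-0.056,0,0],
    [-1,-0.024,-0.056,0,0],
    [-1,-0.024,-0.056,0,0],
    [-1,-0.024,-0.056,0,0],
    [-1,-0.024,-0.056,0,0],
    [-1,-0.024,-0.056,0,0],
    [-1,0,0,0,0]
  ]
}}

```text
time_s: 1.7
tool_pos: [447.5, -8.5, 329.6]
ee_rot: [0.003, 1.0, -0.001, -0.0]
force: [-0.0, 0.0, -1.0]
finger_gap: 85.2
finger_force: 0.0
```

Run:
```python
from h import *
s=state(); im=read_camera("wrist"); cv2.imwrite("pics/w0.png",im)
```

```text
t 1.7 tcp [447.5  -8.5 329.6] ydir 89.6 tilt [-0.    -0.001] j [-0.18  0.08 -0.25  1.24 -0.   -0.18]
```

View pics/w0.png

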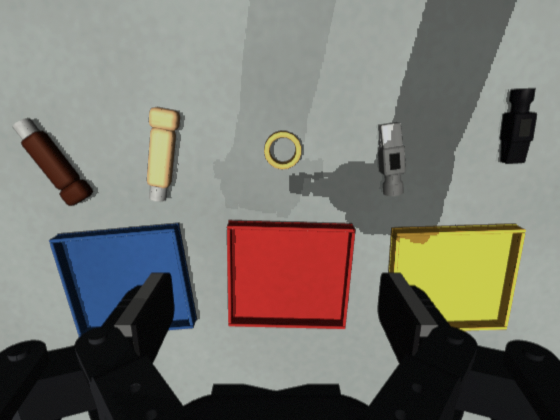

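The wrist picture shows every piece: dark handle (52,161), pale handle (162,154), collar (283,149), bright head (391,159) with its eye at (395,160), and black head (518,125). The tray rims are at blue (51,233)-(194,327), red (228,221)-(350,327) and yellow (389,227)-(508,329).

Run:
```python
from h import *
im=cv2.imread("pics/w0.png"); s=state(); K,T=cam("wrist",s)
hsv=cv2.cvtColor(im,cv2.COLOR_BGR2HSV); H,S,V=[hsv[...,i].astype(int) for i in range(3)]
def big(m,b):
    k=np.zeros(m.shape,np.uint8); x0,y0,x1,y1=b; k[y0:y1,x0:x1]=m[y0:y1,x0:x1]*255
    return max(cv2.findContours(k,0,2)[0],key=cv2.contourArea)
for n,m,b,z in [("dark wood",(S>90),(5,105,100,215),20),("pale wood",(S>60),(135,95,195,210),20),("collar",(S>60),(255,120,310,180),24),
  ("eye",(V<45),(385,145,405,175),28),("bright peen",V>150,(375,110,405,150),20),("black",V<60,(490,75,548,175),20),
  ("red",S>150,(215,210,365,335),25),("yellow",S>120,(380,215,535,335),25),("blue",S>130,(40,215,205,340),25)]:
    c=big(m,b); print(n,*rect(c,z,K,T),cv2.boundingRect(c))
print("bright ends",ray([(389,124),(393,195)],18,K,T).round())
for n,p in {"red":[(228,221),(354,222),(347,327),(229,327)],"yel":[(389,227),(524,225),(508,329)],"blue":[(51,233),(183,224),(194,327)]}.items(): print(n,ray(p,25,K,T)[:,:2].round())
```

```text
t 1.75 tcp [446.3  -6.3 329.6] ydir 89.7 tilt [-0.001  0.   ] j [-0.18  0.08 -0.25  1.24  0.   -0.18]
dark wood [ 457. -290.] 99 41 30.1 (22, 132, 70, 73)
pale wood [ 433. -150.] 102 38 171.5 (147, 107, 33, 81)
collar [435.   3.] 48 47 45.5 (264, 131, 38, 39)
eye [449. 145.] 19 11 5.7 (390, 154, 10, 16)
bright peen [409. 131.] 48 24 4.6 (375, 110, 20, 40)
black [407. 298.] 91 42 3.1 (500, 89, 37, 75)
red [614.  12.] 173 166 88.1 (227, 221, 128, 108)
yellow [622. 244.] 182 170 91.6 (389, 224, 137, 108)
blue [ 622. -220.] 180 165 95.2 (50, 224, 146, 113)
bright ends [[403. 137.  18.]
 [496. 151.  18.]]
red [[529. -70.]
 [532.  99.]
 [698.  99.]
 [697. -76.]]
yel [[539. 147.]
 [537. 330.]
 [703. 340.]]
blue [[ 545. -312.]
 [ 533. -131.]
 [ 696. -129.]]
```

Call:
{"op": "arm_command", "data": {
  "increments": [
    [-1,0.008,0.006,0.06,0],
    [-1,0.007,0.006,0.06,0],
    [-1,0,0,0.065,0],
    [-1,0,0,0.065,0],
    [-1,0,0,0.065,0],
    [-1,0,0,0.065,0],
    [-1,0,0,0.03,0],
    [-1,0,0,0.015,0]
  ]
}}

```text
time_s: 2.55
tool_pos: [431.7, 6.6, 9.2]
ee_rot: [-0.001, 1.0, 0.001, -0.003]
force: [-0.5, -0.2, 0.6]
finger_gap: 85.3
finger_force: 0.0
```

Run:
```python
from h import *
s=state(); cv2.imwrite("pics/w1.png",read_camera("wrist"))
```

```text
t 2.55 tcp [431.7   6.6   9.2] ydir 90.1 tilt [-0.005  0.001] j [-0.16  0.42 -0.76  0.4   0.   -0.16]
```

View pics/w1.png

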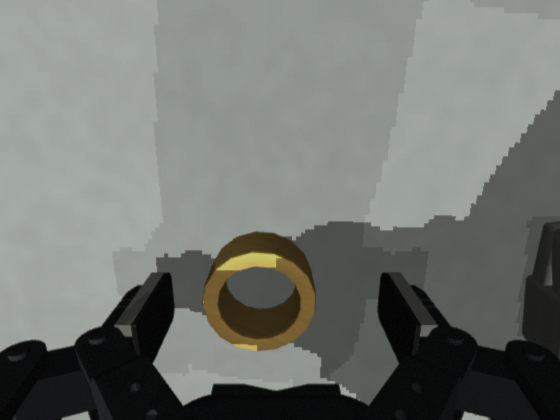

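The collar sits between the open fingers, at (260,300) and slightly left of centre, so I'll close on it.

Call:
{"op": "arm_command", "data": {
  "increments": [
    [-0.5,0,0,0.003,0],
    [0,0,0,0,0],
    [0.3,0,0,0,0],
    [0.6,0,0,0,0],
    [1,0,0,0,0],
    [1,0,0,0,0],
    [1,0,0,0,0],
    [1,0,0,0,0]
  ],
  "squeeze": 40
}}

```text
time_s: 3.4
tool_pos: [435.6, 4.7, 10.7]
ee_rot: [-0.0, 1.0, -0.0, 0.001]
force: [-2.0, -0.1, 5.8]
finger_gap: 46.1
finger_force: 40.1
```

Call:
{"op": "arm_command", "data": {
  "increments": [
    [1,0,0,-0.055,0],
    [1,0,0,-0.055,0],
    [1,-0.036,-0.043,0,0],
    [1,-0.036,-0.043,0,0],
    [1,-0.036,-0.043,0,0],
    [1,-0.036,-0.043,0,0],
    [1,-0.036,-0.043,0,0],
    [1,-0.036,-0.043,0,0]
  ]
}}

```text
time_s: 4.2
tool_pos: [597.8, -189.9, 92.8]
ee_rot: [-0.0, 1.0, -0.0, 0.001]
force: [-0.1, -0.3, -0.9]
finger_gap: 45.8
finger_force: 42.2
```

Call:
{"op": "arm_command", "data": {
  "increments": [
    [1,-0.035,-0.043,0,0],
    [1,0,0,0,0],
    [1,0,0,0.03,0],
    [1,0,0,0.03,0],
    [1,0,0,0.025,0],
    [1,0,0,0.01,0],
    [1,0,0,0,0],
    [1,0,0,0,0]
  ]
}}

```text
time_s: 5.0
tool_pos: [623.5, -220.8, 21.6]
ee_rot: [-0.0, 1.0, -0.0, 0.001]
force: [-0.4, -0.2, -1.1]
finger_gap: 45.5
finger_force: 42.2
```

Call:
{"op": "arm_command", "data": {
  "increments": [
    [1,0,0,0.004,0],
    [1,0,0,0.003,0],
    [1,0,0,0,0]
  ]
}}

```text
time_s: 5.3
tool_pos: [623.5, -221.0, 15.8]
ee_rot: [-0.0, 1.0, -0.0, 0.001]
force: [0.3, -1.1, 1.1]
finger_gap: 45.5
finger_force: 42.3
```

Call:
{"op": "arm_command", "data": {
  "increments": [
    [0,0,0,0,0],
    [-0.5,0,0,0,0],
    [-0.7,0,0,0,0],
    [-1,0,0,0,0],
    [-1,0,0,-0.03,0],
    [-1,0,0,-0.06,0],
    [-1,0,0,-0.03,0]
  ]
}}

```text
time_s: 6.0
tool_pos: [624.2, -221.4, 108.4]
ee_rot: [-0.0, 1.0, -0.001, 0.001]
force: [-0.0, 0.4, 0.8]
finger_gap: 85.4
finger_force: 0.0
```

Call:
{"op": "arm_command", "data": {
  "increments": [
    [-1,0.05,0.018,0,0],
    [-1,0.05,0.019,0,0],
    [-1,0.05,0.018,0,0],
    [-1,0.05,0.019,0,0],
    [-1,0.04,0.018,0,0],
    [-1,0,0,0,0.095],
    [-1,0,0,0,0.094],
    [-1,0,0,0,0]
  ]
}}

```text
time_s: 6.8
tool_pos: [442.9, -151.9, 105.6]
ee_rot: [0.074, 0.997, -0.0, 0.0]
force: [0.0, -0.3, 0.1]
finger_gap: 85.3
finger_force: 0.0
```

Run:
```python
from h import *
s=state(); cv2.imwrite("pics/w2.png",read_camera("wrist")); cv2.imwrite("pics/t2.png",cv2.resize(read_camera("top")[120:290,90:420],None,fx=2,fy=2))
```

```text
t 6.8 tcp [ 442.9 -151.9  105.6] ydir 81.5 tilt [ 0.001 -0.   ] j [-0.49  0.31 -0.58  0.68  0.   -0.34]
```

View pics/w2.png

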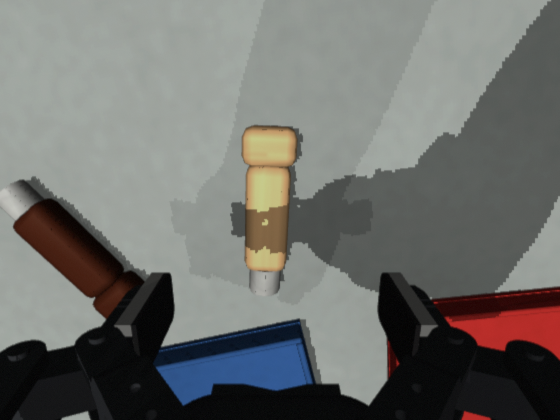

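The pale handle is aligned with the fingers, with its centre at about (267,213); the dark handle is clear on the left at (70,250).

Call:
{"op": "arm_command", "data": {
  "increments": [
    [-1,0,-0.006,0.05,0],
    [-1,0,0,0.05,0],
    [-1,0,0,0.025,0],
    [-0.3,0,0,0.006,0],
    [0.3,0,0,0,0],
    [0.6,0,0,0,0],
    [1,0,0,0,0],
    [1,0,0,0,0]
  ],
  "squeeze": 40
}}

```text
time_s: 7.7
tool_pos: [443.5, -157.1, 8.4]
ee_rot: [0.074, 0.997, -0.001, 0.001]
force: [-0.5, 0.2, 5.8]
finger_gap: 29.2
finger_force: 39.9
```

Call:
{"op": "arm_command", "data": {
  "increments": [
    [1,0,0,0,0],
    [1,0,0,0,0],
    [1,0,0,0,0]
  ]
}}

```text
time_s: 8.0
tool_pos: [443.5, -157.1, 8.5]
ee_rot: [0.074, 0.997, -0.001, 0.001]
force: [-0.6, -0.0, 6.3]
finger_gap: 29.0
finger_force: 40.0
```

Call:
{"op": "arm_command", "data": {
  "increments": [
    [1,0,0,-0.054,0],
    [1,0,0,-0.053,-0.113],
    [1,0,0,0,-0.114],
    [1,-0.028,0.053,0,0],
    [1,-0.028,0.053,0,0],
    [1,-0.028,0.053,0,0],
    [1,-0.028,0.053,0,0],
    [1,-0.028,0.053,0,0]
  ]
}}

```text
time_s: 8.8
tool_pos: [541.8, 47.3, 87.9]
ee_rot: [-0.015, 1.0, -0.0, 0.0]
force: [-0.4, -1.2, -1.3]
finger_gap: 29.0
finger_force: 40.2
```

Call:
{"op": "arm_command", "data": {
  "increments": [
    [1,-0.028,0.053,0,0],
    [1,-0.028,0.053,0,0],
    [1,-0.028,0.053,0,0],
    [1,-0.029,0.052,0,0],
    [1,0,0,0,0]
  ]
}}

```text
time_s: 9.3
tool_pos: [623.4, 211.5, 87.7]
ee_rot: [-0.018, 1.0, 0.001, 0.002]
force: [0.4, -0.4, -2.1]
finger_gap: 29.0
finger_force: 40.3
```

Run:
```python
from h import *
s=state(); cv2.imwrite("pics/w3.png",read_camera("wrist"))
```

```text
t 9.3 tcp [623.4 211.5  87.7] ydir 92.1 tilt [0.004 0.003] j [ 0.21  0.64 -0.08  0.86  0.    0.18]
```

View pics/w3.png

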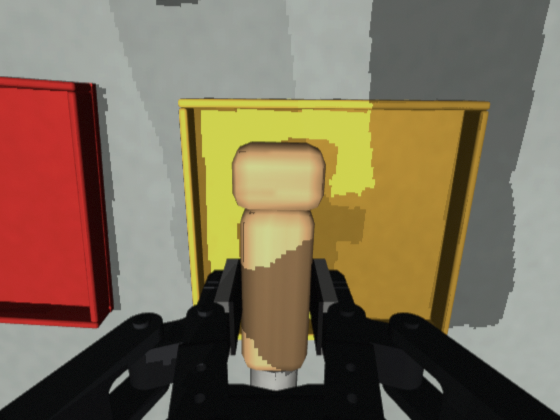

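The pale handle is held over the yellow tray. The tray's rim runs from (181,102) to (489,104), and its right wall goes down to about (447,330).

Run:
```python
from h import *
s=state(); K,T=cam("wrist",s)
print(ray([(181,102),(489,104),(447,330)],25,K,T).round(1))
```

```text
t 9.35 tcp [621.8 208.9  87.3] ydir 92.0 tilt [0.001 0.   ] j [ 0.21  0.63 -0.08  0.86  0.    0.18]
[[549.4 154.   25. ]
 [544.7 326.3  25. ]
 [694.1 329.8  25. ]]
```

Call:
{"op": "arm_command", "data": {
  "increments": [
    [1,-0.002,-0.005,0.04,0],
    [1,0,0,0.03,0],
    [1,0,0,0.018,0],
    [1,0,0,0.006,0],
    [1,0,0,0,0],
    [1,0,0,0,0]
  ]
}}

```text
time_s: 9.95
tool_pos: [623.5, 202.4, 17.9]
ee_rot: [-0.015, 1.0, 0.0, 0.001]
force: [1.1, -0.3, -0.4]
finger_gap: 29.0
finger_force: 40.3
```

Call:
{"op": "arm_command", "data": {
  "increments": [
    [1,0,0.004,0.003,0],
    [1,0,0,0.002,0],
    [1,0,0,0,0],
    [0.1,0,0,0,0],
    [0.05,0,0,0,0],
    [0.05,0,0,0,0]
  ]
}}

```text
time_s: 10.55
tool_pos: [622.7, 205.5, 13.2]
ee_rot: [-0.015, 1.0, -0.0, 0.0]
force: [-0.2, 0.0, 0.2]
finger_gap: 40.9
finger_force: 0.0
```

Call:
{"op": "arm_command", "data": {
  "increments": [
    [0.05,0,0,-0.03,0],
    [0.05,0,0,-0.05,0],
    [-1,0,0,-0.049,0],
    [-1,0.021,-0.055,0,0],
    [-1,0.021,-0.055,0,0],
    [-1,0.021,-0.055,0,0],
    [-1,0.021,-0.055,0,0],
    [-1,0.021,-0.055,0,0]
  ]
}}

```text
time_s: 11.35
tool_pos: [549.5, -4.5, 110.1]
ee_rot: [-0.015, 1.0, -0.0, 0.0]
force: [1.0, -0.9, 0.3]
finger_gap: 85.6
finger_force: 0.0
```

Call:
{"op": "arm_command", "data": {
  "increments": [
    [-1,0.021,-0.055,0,0],
    [-1,0.021,-0.055,0,0],
    [-1,0.021,-0.055,0,0],
    [-1,0.021,-0.055,0,0],
    [-1,0.021,-0.055,0,0],
    [-1,0.021,-0.055,0,0],
    [-1,0.02,-0.056,0,0],
    [-1,0,0,0,-0.157]
  ]
}}

```text
time_s: 12.15
tool_pos: [448.4, -301.3, 110.3]
ee_rot: [-0.075, 0.997, -0.002, 0.0]
force: [0.5, 0.6, 0.1]
finger_gap: 85.3
finger_force: 0.0
```

Call:
{"op": "arm_command", "data": {
  "increments": [
    [-1,0,0,0,-0.157],
    [-1,0,0,0,-0.157],
    [-1,0,0,0,-0.158],
    [-1,0,0,0,0]
  ]
}}

```text
time_s: 12.55
tool_pos: [449.4, -295.8, 109.9]
ee_rot: [-0.259, 0.966, -0.0, 0.0]
force: [0.5, 0.8, -0.0]
finger_gap: 85.5
finger_force: 0.0
```

Run:
```python
from h import *
s=state(); cv2.imwrite("pics/w4.png",read_camera("wrist"))
```

```text
t 12.55 tcp [ 449.4 -295.8  109.9] ydir 120.0 tilt [ 0. -0.] j [-0.72  0.42 -0.39  0.76 -0.   -1.24]
```

View pics/w4.png

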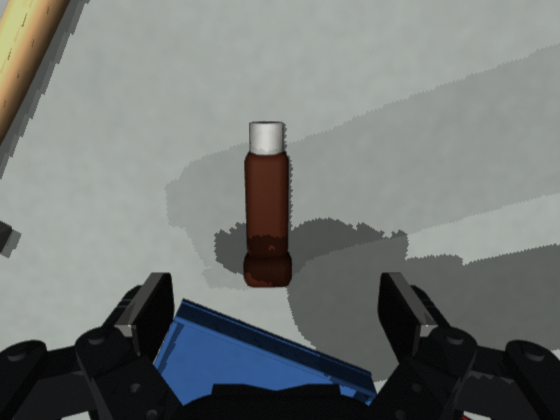

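The dark handle is upright in the frame, rows 122–287 at column 267. I'll correct about 5 mm and grip.

Call:
{"op": "arm_command", "data": {
  "increments": [
    [-1,0.006,-0.007,0.05,0],
    [-1,0,0,0.05,0],
    [-1,0,0,0.027,0],
    [-0.3,0,0,0.008,0],
    [0.3,0,0,0,0],
    [0.6,0,0,0,0],
    [1,0,0,0,0],
    [1,0,0,0,0]
  ]
}}

```text
time_s: 13.4
tool_pos: [449.3, -303.4, 10.2]
ee_rot: [-0.259, 0.966, -0.001, 0.001]
force: [0.7, 1.5, 5.5]
finger_gap: 28.7
finger_force: 41.5
```

Call:
{"op": "arm_command", "data": {
  "increments": [
    [1,0,0,0,0],
    [1,0,0,0,0],
    [1,0,0,-0.054,0],
    [1,0,0,-0.053,0.157],
    [1,0,0,0,0.157],
    [1,0,0,0,0.157],
    [1,0,0,0,0.158],
    [1,0,0,0,0]
  ]
}}

```text
time_s: 14.2
tool_pos: [448.2, -302.5, 89.3]
ee_rot: [-0.015, 1.0, -0.0, 0.0]
force: [-0.0, 0.2, -1.4]
finger_gap: 28.9
finger_force: 40.7
```

Call:
{"op": "arm_command", "data": {
  "increments": [
    [1,-0.018,0.055,0,0],
    [1,-0.018,0.055,0,0],
    [1,-0.018,0.055,0,0],
    [1,-0.018,0.055,0,0],
    [1,-0.018,0.055,0,0],
    [1,-0.018,0.055,0,0],
    [1,-0.018,0.055,0,0],
    [1,-0.018,0.055,0,0]
  ]
}}

```text
time_s: 15.0
tool_pos: [546.5, 32.4, 89.0]
ee_rot: [-0.017, 1.0, -0.0, 0.0]
force: [0.4, -0.4, -0.9]
finger_gap: 28.6
finger_force: 40.7
```

Call:
{"op": "arm_command", "data": {
  "increments": [
    [1,-0.019,0.055,0,0],
    [1,-0.019,0.055,0,0],
    [1,-0.019,0.055,0,0],
    [1,-0.019,0.055,0,0],
    [1,-0.019,0.055,0,0],
    [1,-0.019,0.055,0,0],
    [1,0,0,0,0],
    [1,0,0,0,0]
  ]
}}

```text
time_s: 15.8
tool_pos: [623.6, 281.5, 88.1]
ee_rot: [-0.017, 1.0, -0.0, -0.0]
force: [-0.8, 0.5, -2.5]
finger_gap: 29.3
finger_force: 40.7
```

Run:
```python
from h import *
s=state(); cv2.imwrite("pics/w5.png",read_camera("wrist"))
```

```text
t 15.8 tcp [623.6 281.5  88.1] ydir 92.0 tilt [-0.001 -0.001] j [ 0.32  0.68  0.02  0.9  -0.    0.28]
```

View pics/w5.png

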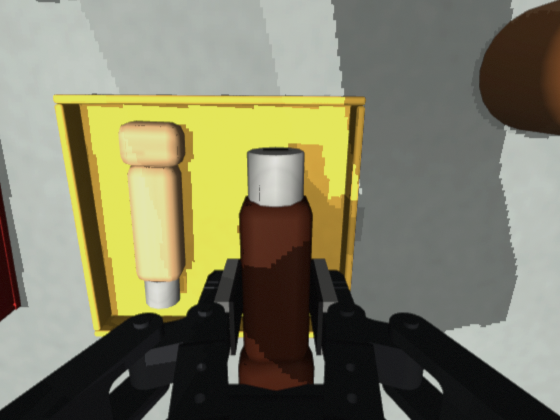

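The pale handle lies flat on the left side of the yellow tray, around (155,210). The dark handle hangs over the right half, and the jar at (530,70) is well clear.

Call:
{"op": "arm_command", "data": {
  "increments": [
    [1,0,-0.003,0.04,0],
    [1,0,0,0.03,0],
    [1,0,0,0.018,0],
    [1,0,0,0.006,0],
    [1,0,0,0.002,0],
    [1,0,0,0,0],
    [1,0,0,0,0]
  ]
}}

```text
time_s: 16.55
tool_pos: [625.2, 278.6, 18.1]
ee_rot: [-0.015, 1.0, 0.0, 0.001]
force: [0.2, -0.5, -2.3]
finger_gap: 29.0
finger_force: 40.7
```

Call:
{"op": "arm_command", "data": {
  "increments": [
    [1,0,0,0.003,0],
    [1,0,0,0,0],
    [0.1,0,0,0,0],
    [0.05,0,0,0,0],
    [0.05,0,0,0,0],
    [0.05,0,0,-0.027,0],
    [0.05,0,0,-0.05,0],
    [-1,0,0,-0.05,0]
  ]
}}

```text
time_s: 17.35
tool_pos: [623.4, 278.1, 109.9]
ee_rot: [-0.015, 1.0, -0.0, -0.001]
force: [0.9, -0.0, 0.2]
finger_gap: 53.8
finger_force: 0.0
```

Call:
{"op": "arm_command", "data": {
  "increments": [
    [-1,0.048,-0.034,0,0],
    [-1,0.048,-0.034,0,0],
    [-1,0.048,-0.034,0,0],
    [-1,0.048,-0.034,0,0],
    [-1,0.048,-0.035,0,0],
    [-1,0,0,0,-0.118],
    [-1,0,0,0,0],
    [-1,0,0,0,0]
  ]
}}

```text
time_s: 18.15
tool_pos: [449.5, 145.0, 110.4]
ee_rot: [-0.061, 0.998, 0.0, 0.001]
force: [0.0, -0.4, -0.2]
finger_gap: 85.4
finger_force: 0.0
```

Run:
```python
from h import *
s=state(); cv2.imwrite("pics/w6.png",read_camera("wrist"))
```

```text
t 18.15 tcp [449.5 145.  110.4] ydir 96.9 tilt [0.002 0.   ] j [ 0.16  0.31 -0.56  0.69  0.    0.03]
```

View pics/w6.png

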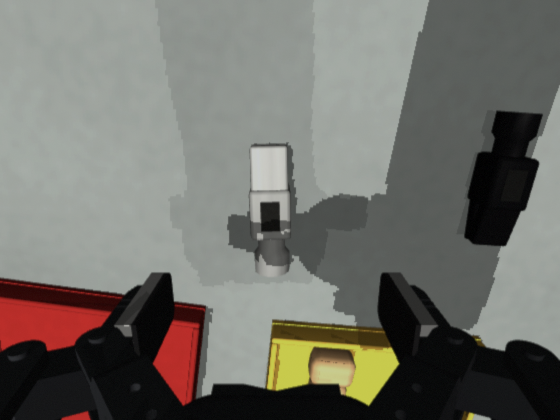

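The bright head is aligned, with its eye at (270,216). The black head's eye is at (513,187), with ends at (518,112) and (490,243).

Call:
{"op": "arm_command", "data": {
  "increments": [
    [-1,0,-0.004,0.05,0],
    [-1,0,0,0.05,0],
    [-1,0,0,0.027,0],
    [-0.3,0,0,0.007,0],
    [0.3,0,0,0,0],
    [0.6,0,0,0,0],
    [1,0,0,0,0],
    [1,0,0,0,0]
  ],
  "squeeze": 60
}}

```text
time_s: 19.0
tool_pos: [450.1, 141.7, 10.8]
ee_rot: [-0.061, 0.998, -0.0, 0.002]
force: [-0.4, -0.5, 5.3]
finger_gap: 26.3
finger_force: 60.0
```

Call:
{"op": "arm_command", "data": {
  "increments": [
    [1,0,0,0,0],
    [1,0,0,0,0],
    [1,0,0,-0.054,0],
    [1,0,0,-0.053,0.09],
    [1,0,0,0,0.088],
    [1,0,0,0,0]
  ]
}}

```text
time_s: 19.6
tool_pos: [449.5, 142.0, 91.0]
ee_rot: [0.008, 1.0, 0.0, 0.002]
force: [-0.5, -0.5, -4.2]
finger_gap: 26.5
finger_force: 61.2
```

Run:
```python
from h import *
s=state()
K,T=cam("wrist",dict(tool_pos=np.array([449.5,145.,110.4]),ee_rot=np.array([-0.061,.998,0,.001])))
print(ray([(514,187)],28,K,T).round(),ray([(518,112),(490,243)],20,K,T).round())
```

```text
t 19.6 tcp [449.5 142.   91. ] ydir 89.0 tilt [0.003 0.001] j [ 0.15  0.33 -0.59  0.64  0.    0.17]
[[411. 299.  28.]] [[364. 291.  20.]
 [454. 301.  20.]]
```

Call:
{"op": "arm_command", "data": {
  "increments": [
    [1,-0.045,-0.024,0,0],
    [1,-0.045,-0.024,0,0],
    [1,-0.045,-0.024,0,0],
    [1,-0.045,-0.024,0,0],
    [1,-0.045,-0.024,0,0],
    [1,0,0,0,0],
    [1,0,0,0,0]
  ]
}}

```text
time_s: 20.3
tool_pos: [614.8, 48.4, 87.7]
ee_rot: [0.009, 1.0, 0.0, -0.002]
force: [-0.6, 0.1, -4.8]
finger_gap: 26.1
finger_force: 61.2
```

Run:
```python
from h import *
s=state(); cv2.imwrite("pics/w7.png",read_camera("wrist"))
```

```text
t 20.3 tcp [614.8  48.4  87.7] ydir 89.0 tilt [-0.003  0.   ] j [-0.04  0.57 -0.19  0.81  0.   -0.02]
```

View pics/w7.png

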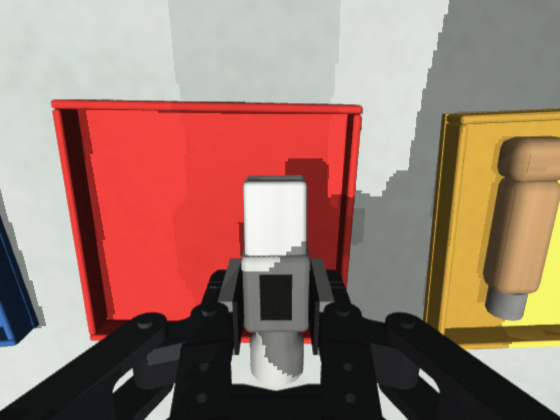

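The bright head hangs over the right half of the red tray, whose rim runs from (55,103) to (360,108). There is room on both sides.

Call:
{"op": "arm_command", "data": {
  "increments": [
    [1,0,0,0.04,0],
    [1,0,0,0.03,0],
    [1,0,0,0.018,0],
    [1,0,0,0.005,0],
    [1,0,0,0,0],
    [1,0,0,0,0]
  ]
}}

```text
time_s: 20.95
tool_pos: [616.4, 49.0, 20.8]
ee_rot: [0.008, 1.0, -0.0, 0.001]
force: [0.1, 0.4, -3.1]
finger_gap: 26.5
finger_force: 61.0
```

Call:
{"op": "arm_command", "data": {
  "increments": [
    [1,0,0,0.004,0],
    [1,0,0,0.002,0],
    [1,0,0,0,0],
    [0.1,0,0,0,0],
    [0.05,0,0,0,0],
    [0.05,0,0,-0.027,0],
    [0.05,0,0,-0.05,0],
    [-1,0,0,-0.05,0]
  ]
}}

```text
time_s: 21.75
tool_pos: [615.3, 48.9, 111.3]
ee_rot: [0.008, 1.0, 0.0, -0.001]
force: [2.3, -0.8, 0.2]
finger_gap: 53.7
finger_force: 0.0
```

Call:
{"op": "arm_command", "data": {
  "increments": [
    [-1,0.04,0.047,0,0],
    [-1,0.04,0.047,0,0],
    [-1,0.04,0.047,0,0],
    [-1,0.04,0.047,0,0],
    [-1,0.04,0.047,0,0],
    [-1,0.04,0.047,0,0],
    [-1,0.04,0.047,0,0],
    [-1,0,0,0,-0.111]
  ]
}}

```text
time_s: 22.55
tool_pos: [406.2, 302.7, 111.0]
ee_rot: [-0.04, 0.999, 0.001, -0.001]
force: [0.7, -1.2, 0.6]
finger_gap: 85.4
finger_force: 0.0
```

Call:
{"op": "arm_command", "data": {
  "increments": [
    [-1,0,0,0,0],
    [-1,0,0,0,0]
  ]
}}

```text
time_s: 22.75
tool_pos: [410.5, 299.2, 110.9]
ee_rot: [-0.034, 0.999, 0.0, 0.001]
force: [-0.3, 0.5, 0.2]
finger_gap: 85.1
finger_force: 0.0
```

Run:
```python
from h import *
s=state(); cv2.imwrite("pics/w8.png",read_camera("wrist"))
```

```text
t 22.75 tcp [410.5 299.2 110.9] ydir 93.9 tilt [0.001 0.   ] j [ 0.48  0.37 -0.47  0.73 -0.    0.42]
```

View pics/w8.png

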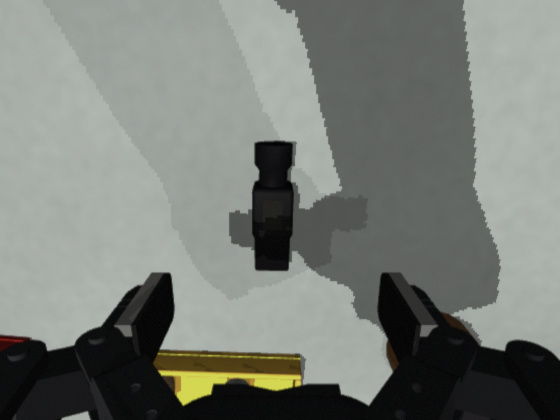

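The black head is aligned, with its middle block at about (272,210). The jar is at (430,340), ahead and to the right, clear of a straight descent.

Call:
{"op": "arm_command", "data": {
  "increments": [
    [-1,0.004,-0.002,0.05,0],
    [-1,0,0,0.05,0],
    [-1,0,0,0.027,0],
    [-0.3,0,0,0.007,0],
    [0.3,0,0,0,0],
    [0.6,0,0,0,0],
    [1,0,0,0,0],
    [1,0,0,0,0]
  ]
}}

```text
time_s: 23.6
tool_pos: [408.6, 297.6, 11.7]
ee_rot: [-0.035, 0.999, 0.0, 0.002]
force: [0.2, -2.1, 5.9]
finger_gap: 26.7
finger_force: 60.3
```

Call:
{"op": "arm_command", "data": {
  "increments": [
    [1,0,0,0,0],
    [1,0,0,0,0],
    [1,0,0,-0.054,0],
    [1,0,0,-0.053,0.055],
    [1,0,0,0,0.056],
    [1,0,0,0,0],
    [1,0,0,0,0]
  ]
}}

```text
time_s: 24.3
tool_pos: [406.3, 297.1, 89.9]
ee_rot: [0.008, 1.0, -0.0, -0.001]
force: [-0.2, -0.6, -4.0]
finger_gap: 26.8
finger_force: 61.1
```

Call:
{"op": "arm_command", "data": {
  "increments": [
    [1,-0.032,-0.047,0,0],
    [1,-0.032,-0.047,0,0],
    [1,-0.032,-0.047,0,0],
    [1,-0.032,-0.047,0,0],
    [1,-0.032,-0.047,0,0],
    [1,-0.032,-0.047,0,0],
    [1,-0.032,-0.047,0,0],
    [1,-0.032,-0.048,0,0]
  ]
}}

```text
time_s: 25.1
tool_pos: [593.6, 10.1, 88.6]
ee_rot: [0.008, 1.0, 0.0, -0.002]
force: [1.4, 1.2, -4.2]
finger_gap: 26.4
finger_force: 61.1
```

Call:
{"op": "arm_command", "data": {
  "increments": [
    [1,-0.031,-0.05,0,0],
    [1,0,0,0,0],
    [1,0,0,0,0]
  ]
}}

```text
time_s: 25.4
tool_pos: [615.8, -27.3, 88.4]
ee_rot: [0.009, 1.0, 0.0, -0.002]
force: [-0.3, 1.1, -3.8]
finger_gap: 26.8
finger_force: 61.3
```

Run:
```python
from h import *
s=state(); cv2.imwrite("pics/w9.png",read_camera("wrist"))
```

```text
t 25.4 tcp [615.8 -27.3  88.4] ydir 88.9 tilt [-0.003  0.001] j [-0.16  0.57 -0.19  0.81  0.   -0.15]
```

View pics/w9.png

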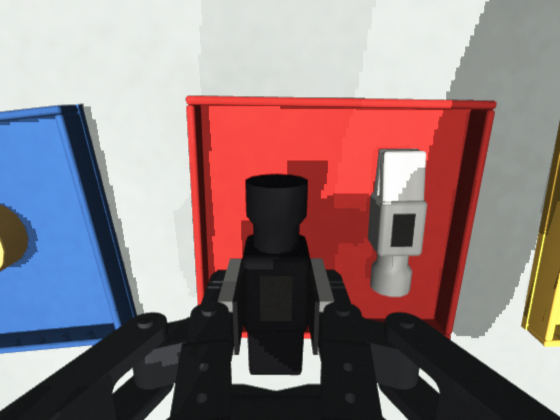

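The bright head lies flat on the right of the red tray at (400,220). The black head is over the left half with clearance.

Call:
{"op": "arm_command", "data": {
  "increments": [
    [1,0,0,0.04,0],
    [1,0,0,0.03,0],
    [1,0,0,0.018,0],
    [1,0,0,0.005,0],
    [1,0,0,0,0],
    [1,0,0,0,0]
  ]
}}

```text
time_s: 26.05
tool_pos: [617.6, -26.1, 21.5]
ee_rot: [0.008, 1.0, -0.0, 0.001]
force: [-0.2, -0.7, -3.8]
finger_gap: 26.3
finger_force: 61.2
```

Call:
{"op": "arm_command", "data": {
  "increments": [
    [1,0,0,0.004,0],
    [1,0,0,0.002,0],
    [1,0,0,0,0],
    [0.1,0,0,0,0],
    [0.05,0,0,0,0],
    [0.05,0,0,-0.027,0],
    [0.05,0,0,-0.05,0],
    [0.05,0,0,-0.05,0]
  ]
}}

```text
time_s: 26.85
tool_pos: [616.4, -26.4, 112.0]
ee_rot: [0.008, 1.0, 0.0, -0.001]
force: [1.2, -0.3, -0.2]
finger_gap: 40.8
finger_force: 0.0
```

Call:
{"op": "arm_command", "data": {
  "increments": [
    [0,0.05,0,-0.04,0],
    [0,0.05,0,-0.04,0],
    [0,0.05,0,-0.04,0],
    [0,0.05,0,-0.04,0],
    [0,0.05,0,-0.04,0],
    [0,0,0,-0.04,0],
    [0,0,0,0,0],
    [0,0,0,0,0]
  ]
}}

```text
time_s: 27.65
tool_pos: [430.1, -23.4, 292.2]
ee_rot: [0.009, 1.0, -0.0, 0.002]
force: [-0.1, 0.0, -0.5]
finger_gap: 42.9
finger_force: 0.0
```

Run:
```python
from h import *
s=state(); a=read_camera("wrist"); b=read_camera("scene")
cv2.imwrite("pics/fin.png",np.vstack([a[:340],b[140:400]]))
```

```text
t 27.65 tcp [430.1 -23.4 292.2] ydir 89.0 tilt [ 0.003 -0.001] j [-0.23  0.06 -0.37  1.14  0.   -0.21]
```

View pics/fin.png

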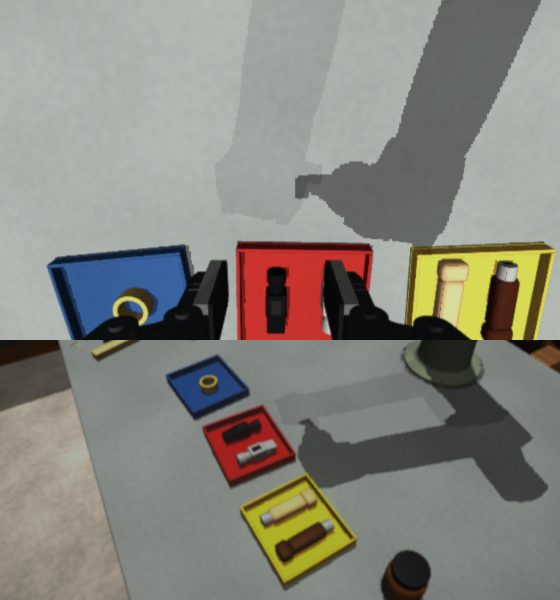

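All five pieces lie flat in their trays: collar in blue (208,383), heads in red (241,432) and (257,452), handles in yellow (288,508) and (305,540). The jar hasn't moved, so I'm handing in.

```bash
python3 -c "
from cell import robot; print(robot.close_job())"
```

```text
the job is handed in; nothing more can be done
None
```

The job is handed in at about 28 s of the 120 s: both heads are in the red tray, both handles in the yellow and the collar in the blue, all lying flat in the last pictures; I kept clear of the hammer and jar, and no verdict came back.

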